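Fit the missing cover on the gear case

TASK

Close the open bay of the gear case: take the loose cover that has a tongue, angle its tongue into the groove under the lip of the open bay until it stops, then lower it flat between its neighbours until it is fully home, and let go only once it is flat. Each bay's seat is clamped at its own place, so feel for it gently and never force the cover. Leave the covers already fitted, and the spare blank without a tongue, where they are.

Things in the scene. Friction and masses are not known exactly. Their poses are not given: they have to be found in the camera images.
- cover_grip (a point): Handle bar centre of the loose aluminium cover to fit: plate 110 (x) x 70 (y) x 12 mm, about 0.35 kg, with a tongue on its -x edge. Dark steel bar 14 (x) x 52 (y) x 18 mm high on two posts over the plate's middle. This point is 35 mm above the cover's underside, the bar's top 44 mm. x runs from tongue end to plain end, y along the bar, z up. Lies flat on the bench, left or right of the case.
- tongue (a point): Middle of the tip of the loose cover's tongue, at half its thickness: 69 mm in -x from the cover's centre, 2.5 mm above its underside. The tongue is 14 mm long, 60 mm wide, 5 mm thick, its underside flush with the plate's; cover with tongue is 124 mm long. Axes as cover_grip.
- bay (a point): Nominal middle of the open bay (a gear shows in it), at the height of a fitted cover's underside, 50 mm over the bench. -x to the groove (robot's side), +x to the sill, y along the case, z up. True in y and z, but the bay's seat is clamped up to 12 mm from it either way in x: feel for the stop. Bays are 73 mm apart: about 1.5 mm each side of a cover to the next cover or end cheek (12 mm high).
- case: Fixed dark steel gear case, 220 (x) x 240 (y) mm; origin under its centre. Each bay has its own grey seat. Seat in x from its own centre, heights above the bay point: groove 8.5 mm high, floor at 0, back at -72.25 mm, under a lip with its edge at -56.25 and top 13 mm up; floor runs on to -20; far ledge at 0 from +40 to a sill at +56.25, 12 mm high. A cover has 1.25 mm x play each way.
- left_grip (a point): Handle bar centre of one of the two covers already fitted, same as the loose one, loose in its bay, held by its tongue, the sill and its weight. Not to be disturbed. Axes as cover_grip. The neighbours' seats are clamped separately and tell nothing of the open one.
- right_grip (a point): Handle bar centre of the other fitted cover; which bays the two occupy varies. Not to be disturbed. Axes as cover_grip.
- blank_grip (a point): Handle bar centre of a spare blank lying on the bench: plate and handle as the loose cover's but with no tongue. Not needed; leave it.
Mind the look-alikes: they are no part of the job. Leave any brown look-alike of the part that bears right_grip alone. Leave any turquoise look-alike of the part that bears cover_grip alone.

How it is judged:
By the outcome, as a careful person would: the job done as asked, in the order asked, and still so for the second after the job is handed in, with the robot touching nothing.
It also fails if it takes over 48 s, if anything falls off the work surface, if the arm or the gripper's body presses on something with over 40 N, if the wrist force passes 120 N, or if a joint passes its speed limit or range.

ROBOT

A 6-joint arm with a two-finger parallel gripper is mounted at the origin on the work surface. World frame = base frame: x ahead of the robot, y to its left, z up, the work surface at z = 0. Lengths are in mm, angles in degrees, forces in N, time in s.
With the tool pointing down it reaches from about 425 to 950 mm from the base axis. Payload 14.7 kg.
Tool frame: the origin (TCP) lies midway between the tips of the shut fingers; the grasp point (between the pads) lies 19 mm behind it; y points along the fingers, x is the direction in which the jaws open and shut, and the axes are right-handed (so a half turn about y gives the same grasp; the last joint's range is limited). The gripper opens to 85 mm and grips with 20 to 120 N. Pads are 22 mm wide; open, the fingers measure 114 mm over their backs; the gripper's body (76 mm by 85 mm) begins 54 mm behind the grasp point. The pads swing forward as they close: fully open they stand 13 mm farther back than shut.
Start: joints at [68.663, 27.513, 91.461, -0, 61.026, -2.67], TCP at [208.019, 615.809, 231.297] pointing down, gripper open.
Joint ranges: [-157.49, 157.49], [-46.99, 117.5], [13.45, 153.17], [-89.5, 269.5], [5.16, 153.95], [-167.48, 167.48]. Speed limits (degrees/s): [108.29, 108.29, 136.94, 172.46, 172.46, 172.46].

INTERFACE

Orientations are given as a 3x3 rotation matrix whose columns are the frame's x, y, z axes.
In Python, from station import env gives the robot as it stands.
- The arm moves only by the shell command python3 -m jog 'ROWS'. ROWS is a JSON object of lists of equal length, an entry for each row: "grip": the gripper's target within -1 to 1 (fully open at 1, half-way at 0, shut at -1); "linear": the shift along the tool's x, y, z in cm, a list of three; "dr": the turn, a rotation vector about the tool's x, y, z in rad, a list of three. In form: {"grip": [grip, ...], "linear": [[tx, ty, tz], ...], "dr": [[ax, ay, az], ...]}. A call has exactly 8 rows; each row is the pose to reach, as a shift and turn from the pose measured when the call began, along the tool's axes at that moment; what a row does not reach only later rows make up. A row lasts 1/12 s, in which the tool goes at most 41.7 mm and 7.16 degrees, less where a joint would pass 70% of its speed; a pose out of reach is approached as far as the arm can. A call with a gripper value outside its range is refused whole. The fingers move at their own pace and stop on an object; the grip force is fixed at half the most. Time passes only in rows, so rows that repeat a pose let the fingers close, or fill a call up. It gives the time, the measured TCP pose, the force and the opening at its end, in the units of the state.
- env.state(): the state, without advancing time (a new reading comes with each control period).
- env.capture(name): name is "scene" or "top" or "wrist"; returns a dict with "frame" (420x560x3 uint8, red, green, blue), "fx", "fy", "cx", "cy" (pixels), "position" and "rotation" of the camera in the world; the wrist camera has in their place "mount" (4x4, takes a point from camera to tool coordinates, whose origin is the TCP and whose axes are the tool frame's). Camera axes: x right, y down, z forward; pixel columns grow to the right and rows downward; lengths in mm; the calibration is good to about 2 mm. A picture is of the moment at which its call begins: read the wrist's pose just before it. There is no depth.
- env.sign_off(): hands the job in, once; it reports no verdict.
The state is a dict: "time_s": time; "joint_positions": joint angles; "dq": joint speeds; "joint_torque": joint torques, N m; "position": TCP position; "tool_rot": TCP orientation; "wrist_force": force on the tool from outside, world axes, zero at the start; "torque": the same for the moment, N m; "opening": opening from 0.0 (shut) to 1.0 (fully open).
Only numpy, scipy, OpenCV 4.12 (cv2) and the standard library are available. Lean on these libraries where they do the work, as an engineer would, in place of code of your own. Each camera call takes 0.05 s, during which the arm holds its last target.

## Working session

There is one attempt and no reset: what is moved stays moved. The work goes in short steps, Python scripts to look and compute and a shell command to move; the robot and the scene stay as the last step left them, time stands still between calls to the robot, and variables do not carry over. Pictures are saved under pics/ and viewed, and the job is handed in when it is done.

```bash
ls; mkdir -p pics; python3 - <<'E'
from station import env
import cv2
print(env.state())
for n in ["scene","top"]:
    c=env.capture(n); cv2.imwrite(f"pics/{n}0.png",c["frame"][:,:,::-1])
    print(n,{k:v for k,v in c.items() if k!="frame"})
E
```

```text
pics
{'time_s': 0.0, 'joint_positions': array([ 6.86644575e+01,  2.75486129e+01,  9.14940077e+01,  2.57689963e-04,
        6.10244687e+01, -2.66989689e+00]), 'dq': array([-0.01737074, -0.01031437,  0.04791801, -0.02008418,  0.04761361,
        0.0383944 ]), 'joint_torque': array([ 3.51743882e-03, -9.50627160e+01, -4.30196822e+01,  4.84003831e-04,
        1.18232088e-02,  7.68209816e-07]), 'position': array([207.86036814, 615.44350454, 230.68477304]), 'tool_rot': array([[ 3.20046803e-01, -4.29683408e-04, -9.47401636e-01],
       [ 9.47401011e-01, -1.08924980e-03,  3.20047086e-01],
       [-1.16947596e-03, -9.99999314e-01,  5.84715798e-05]]), 'wrist_force': array([0.40417758, 0.03251385, 0.15066852]), 'torque': array([-0.00974436,  0.01986841,  0.01095634]), 'opening': 0.9981827127715512}
scene {'fx': 417.0909727746567, 'fy': 417.0909727746567, 'cx': 278.07811130839667, 'cy': 214.00339546911786, 'position': array([972.48191689, 331.26310185, 777.46122655]), 'rotation': array([[-0.40445306,  0.69325605, -0.59650127],
       [ 0.9144123 ,  0.29486351, -0.27731868],
       [-0.01636639, -0.65761049, -0.75318031]])}
top {'fx': 475.52089855065026, 'fy': 475.52089855065026, 'cx': 270.4378196583493, 'cy': 212.76024483531396, 'position': array([ 150.91653889,   82.71470281, 1313.50698264]), 'rotation': array([[ 0.02447015, -0.98150135,  0.18988498],
       [-0.99956488, -0.02715066, -0.01152755],
       [ 0.01646981, -0.18952028, -0.98173867]])}
```

View pics/scene0.png

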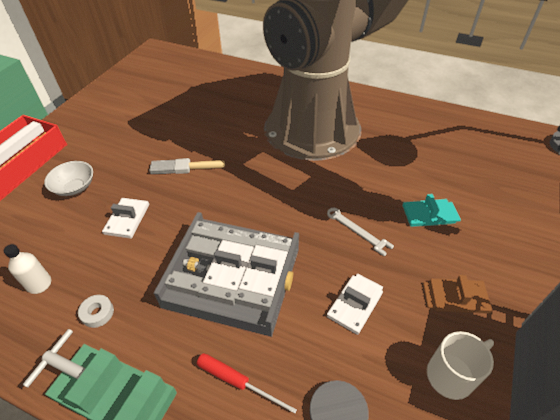

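View pics/top0.png

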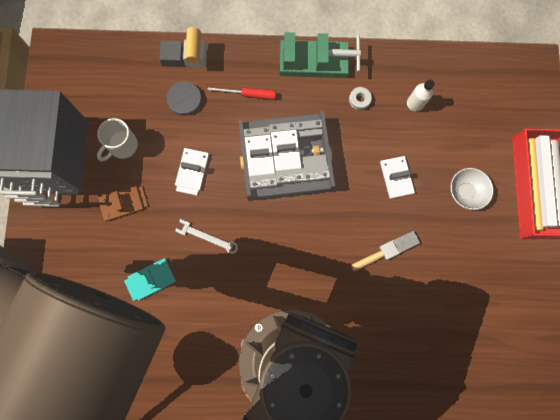

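```bash
python3 - <<'E'
from station import env
import cv2,numpy as np
f=cv2.imread("pics/top0.png")
a=cv2.resize(f[135:215,150:250],None,fx=4,fy=4,interpolation=cv2.INTER_CUBIC)
b=cv2.resize(f[135:215,350:450],None,fx=4,fy=4,interpolation=cv2.INTER_CUBIC)
cv2.imwrite("pics/ab.png",np.hstack([a,b]))
cv2.imwrite("pics/case.png",cv2.resize(f[100:210,220:350],None,fx=5,fy=5,interpolation=cv2.INTER_CUBIC))
g=cv2.imread("pics/scene0.png")
cv2.imwrite("pics/sc.png",cv2.resize(g[195:345,90:390],None,fx=2.6,fy=2.6,interpolation=cv2.INTER_CUBIC))
E
```

```text
(no output)
```

View pics/ab.png

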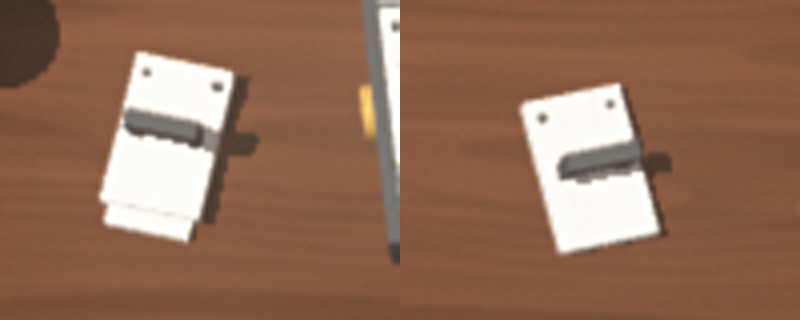

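View pics/case.png

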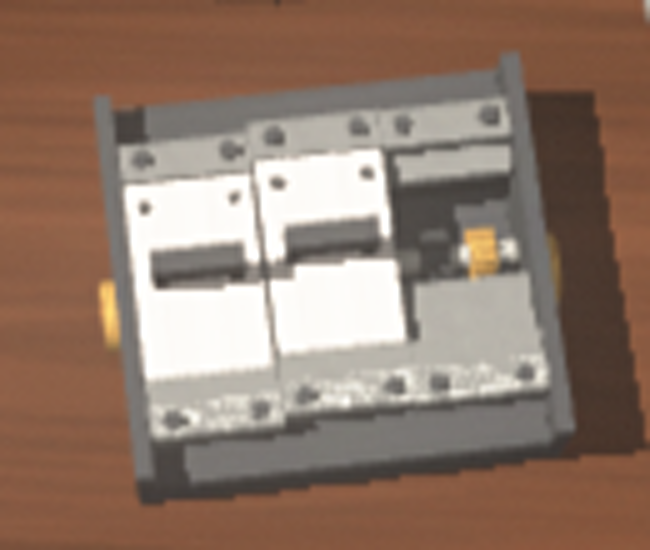

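View pics/sc.png

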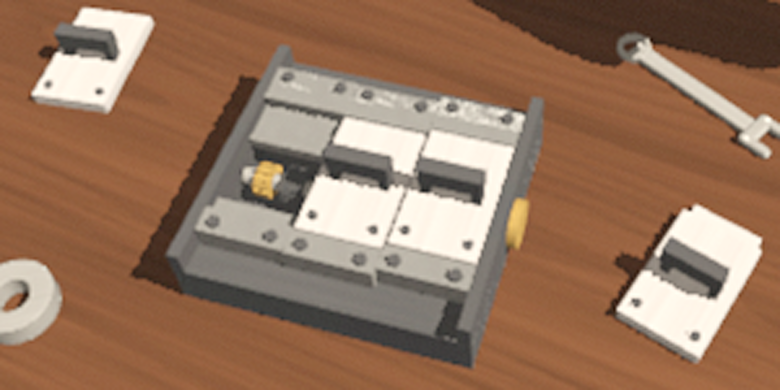

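```bash
cat > h.py <<'E'
import numpy as np,cv2
from station import env
def cam(n):
    s=env.state(); c=env.capture(n)
    if 'mount' in c:
        M=np.array(c['mount']); R=np.array(s['tool_rot']); c['rotation']=R@M[:3,:3]; c['position']=np.array(s['position'])+R@M[:3,3]
    return c
def ray(c,uv,z):
    uv=np.atleast_2d(np.asarray(uv,float))
    d=np.c_[(uv[:,0]-c['cx'])/c['fx'],(uv[:,1]-c['cy'])/c['fy'],np.ones(len(uv))]@np.array(c['rotation']).T
    p=np.array(c['position']); t=(z-p[2])/d[:,2]
    return p+d*t[:,None]
def px(c,P):
    q=(np.atleast_2d(P)-np.array(c['position']))@np.array(c['rotation'])
    return np.c_[q[:,0]/q[:,2]*c['fx']+c['cx'],q[:,1]/q[:,2]*c['fy']+c['cy']]
E
python3 - <<'E'
from h import *
for n,rois in [("top",{"L":(150,135,90,70),"R":(375,145,50,60),"C":(235,115,75,80)}),("scene",{"L":(320,268,70,70),"R":(98,195,55,45),"C":(195,235,95,65)})]:
    c=cam(n); f=c['frame']; hsv=cv2.cvtColor(f,cv2.COLOR_RGB2HSV)
    m=((hsv[...,1]<40)&(hsv[...,2]>195)).astype(np.uint8)*255
    for k,(x,y,w,h) in rois.items():
        mm=np.zeros_like(m); mm[y:y+h,x:x+w]=m[y:y+h,x:x+w]
        if k!="C": mm=cv2.morphologyEx(mm,cv2.MORPH_CLOSE,np.ones((3,3)))
        cs,_=cv2.findContours(mm,cv2.RETR_EXTERNAL,cv2.CHAIN_APPROX_NONE)
        for q in cs:
            if cv2.contourArea(q)<60: continue
            P=ray(c,q[:,0],12 if k!="C" else 62)[:,:2].astype(np.float32)
            r=cv2.minAreaRect(P)
            print(n,k,len(q),cv2.contourArea(q),np.round(r[0],1),np.round(r[1],1),round(r[2],2))
            print(np.round(cv2.approxPolyDP(q,2.5,True)[:,0].tolist()).tolist(), np.round(cv2.boxPoints(r),1).tolist())
    cv2.imwrite(f"pics/mask_{n}.png",m)
E
```

```text
top L 90 513.0 [490.7 300.3] [70.2 73.2] 78.69
[[180, 165], [176, 189], [196, 194], [202, 173], [182, 169]] [[447.8999938964844, 273.1000061035156], [519.7000122070312, 258.70001220703125], [533.5, 327.5], [461.6000061035156, 341.8999938964844]]
top L 73 312.5 [556.9 288.1] [70.2 44.4] 79.34
[[184, 148], [181, 161], [204, 167], [207, 153]] [[528.5999755859375, 257.6000061035156], [572.2000122070312, 249.39999389648438], [585.2000122070312, 318.5], [541.5999755859375, 326.70001220703125]]
top R 153 734.5 [ 517.4 -289.4] [111.1  72.8] 13.47
[[404, 156], [381, 161], [390, 197], [413, 192], [410, 178], [389, 179], [390, 173], [407, 169]] [[454.79998779296875, -266.8999938964844], [471.79998779296875, -337.79998779296875], [579.9000244140625, -311.8999938964844], [562.9000244140625, -241.10000610351562]]
top C 239 1176.5 [558.8  66.2] [114.2 144.8] 8.03
[[245, 137], [250, 176], [270, 174], [275, 169], [300, 168], [298, 152], [279, 153], [273, 162], [272, 156], [251, 158], [250, 149], [267, 147], [271, 152], [269, 135]] [[492.20001220703125, 129.89999389648438], [512.4000244140625, -13.5],
[... 921 characters left out ...]
625, -313.70001220703125], [566.2000122070312, -237.60000610351562]]
scene C 356 2301.0 [561.7  64.9] [118.4 145.9] 8.53
[[223, 240], [219, 250], [239, 254], [248, 262], [251, 252], [275, 259], [276, 271], [272, 274], [213, 262], [203, 282], [235, 290], [238, 286], [272, 296], [287, 252]] [[492.29998779296875, 128.3000030517578], [514.0, -16.0], [631.0999755859375, 1.600000023841858], [609.5, 145.89999389648438]]
scene C 86 104.0 [475.   84.9] [19.  78.6] 8.2
[[255, 235], [258, 239], [289, 245], [289, 239], [285, 244], [273, 235], [262, 239], [261, 235]] [[460.0, 122.4000015258789], [471.20001220703125, 44.599998474121094], [490.0, 47.29999923706055], [478.79998779296875, 125.0999984741211]]
```

```bash
cat >> h.py <<'E'
from scipy.spatial.transform import Rotation as Rr
def Rt(yaw,tilt=0):
    # cover yaw deg, tilt deg: tongue(-x) down positive
    R=Rr.from_euler('z',yaw,degrees=True).as_matrix()@Rr.from_euler('y',-tilt,degrees=True).as_matrix()
    return R@np.array([[1,0,0],[0,0,1],[0,-1,0]]).T.T
def delta(P,R):
    s=env.state(); R0=np.array(s['tool_rot']); p0=np.array(s['position'])
    return np.round(R0.T@(np.array(P)-p0)/10,3), np.round(Rr.from_matrix(R0.T@R).as_rotvec(),4)
E
python3 - <<'E'
from h import *
print(Rt(0))
c=cam('wrist'); cv2.imwrite('pics/w0.png',c['frame'][...,::-1]); print(c['mount'],c['fx'],c['cx'],c['cy'])
print(delta([524.5,293.5,220],Rt(-10.7)))
E
```

```text
[[ 1.  0.  0.]
 [ 0.  0.  1.]
 [ 0. -1.  0.]]
[[ 9.99999816e-01 -5.65804821e-05  6.03495064e-04  5.81800534e-02]
 [-5.97609973e-04 -2.58491468e-01  9.66013356e-01 -1.43787073e+02]
 [ 1.01340824e-04 -9.66013539e-01 -2.58491454e-01  6.45065486e+01]
 [ 0.00000000e+00  0.00000000e+00  0.00000000e+00  1.00000000e+00]] 378.2579808767078 280.4367751992523 206.86074833147308
(array([-20.385,   1.11 , -40.301]), array([ 4.0000e-04,  1.4317e+00, -5.0000e-04]))
```

View pics/w0.png

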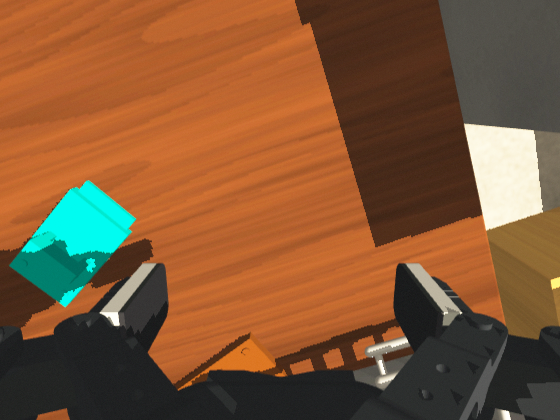

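```bash
python3 -m jog '{"grip":[1,1,1,1,1,1,1,1],"linear":[[-2.5,0,-5],[-5,0,-10],[-7.6,0,-15],[-10.2,0,-20],[-12.7,0,-25],[-15.3,0,-30],[-17.8,0,-35],[-20.4,0,-40.3]],"dr":[[0,0.12,0],[0,0.24,0],[0,0.36,0],[0,0.48,0],[0,0.6,0],[0,0.72,0],[0,0.84,0],[0,0.96,0]]}'
python3 - <<'E'
from h import *
print(delta([524.5,293.5,220],Rt(-10.7)))
E
```

```text
time_s: 0.92
position: [442.2, 375.9, 231.2]
tool_rot: [[0.961, -0.0, -0.275], [0.275, -0.0, 0.961], [-0.0, -1.0, -0.0]]
wrist_force: [0.2, 1.1, -0.1]
opening: 0.998
(array([  5.64 ,   1.121, -10.185]), array([ 4.000e-04,  4.659e-01, -1.000e-04]))
```

```bash
python3 -m jog '{"grip":[1,1,1,1,1,1,1,1],"linear":[[1,0.2,-2],[2,0.4,-4],[3.4,0.7,-6],[4.6,0.9,-8],[5.64,1.1,-10.2],[5.64,1.1,-10.2],[5.64,1.1,-10.2],[5.64,1.1,-10.2]],"dr":[[0,0.1,0],[0,0.2,0],[0,0.3,0],[0,0.4,0],[0,0.466,0],[0,0.466,0],[0,0.466,0],[0,0.466,0]]}'
python3 - <<'E'
from h import *
c=cam('wrist'); cv2.imwrite('pics/w1.png',c['frame'][...,::-1])
np.savez('w1.npz',**c)
c=cam('top'); cv2.imwrite('pics/t1.png',c['frame'][...,::-1])
np.savez('t1.npz',**c)
E
```

```text
time_s: 1.58
position: [524.2, 293.5, 220.1]
tool_rot: [[0.983, -0.001, 0.185], [-0.185, -0.0, 0.983], [-0.0, -1.0, -0.0]]
wrist_force: [-0.7, 0.3, 0.2]
opening: 0.999
```

View pics/w1.png

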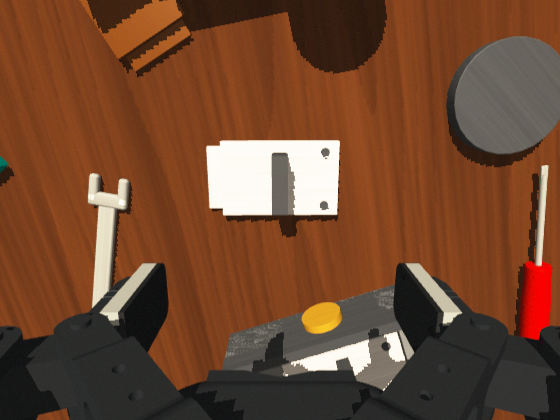

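```bash
python3 - <<'E'
from h import *
c=dict(np.load('w1.npz')); f=c['frame']; hsv=cv2.cvtColor(f,cv2.COLOR_RGB2HSV)
m=((hsv[...,1]<50)&(hsv[...,2]>180)).astype(np.uint8)*255
mm=np.zeros_like(m); mm[125:230,195:350]=m[125:230,195:350]
mm=cv2.morphologyEx(mm,cv2.MORPH_CLOSE,np.ones((35,35)))
q=max(cv2.findContours(mm,0,1)[0],key=cv2.contourArea)
a=cv2.approxPolyDP(q,2.5,True)[:,0]; print(a.tolist()); 
P=ray(c,a,12)[:,:2]; print(P.round(1).tolist())
x=np.where(mm[178]>0)[0]; print(x.min(),x.max())
P=ray(c,q[:,0],12)[:,:2]
R=Rr.from_euler('z',-10.7,degrees=True).as_matrix()[:2,:2]
print('extents in -10.7 frame',(P@R).min(0),(P@R).max(0), np.array([524.5,293.5])@R)
# bar top dark
d=((hsv[...,2]<90)&(hsv[...,2]>20)&(hsv[...,1]<60)).astype(np.uint8)*255
dd=np.zeros_like(d); dd[145:222,260:300]=d[145:222,260:300]
q=max(cv2.findContours(dd,0,1)[0],key=cv2.contourArea); r=cv2.minAreaRect(ray(c,q[:,0],44)[:,:2].astype(np.float32)); print(cv2.boundingRect(q),r)
E
python3 - <<'E'
import cv2
f=cv2.imread('pics/w1.png'); cv2.imwrite('pics/w1z.png',cv2.resize(f[125:240,195:355],None,fx=5,fy=5,interpolation=0))
E
```

```text
[[207, 146], [210, 207], [222, 207], [223, 214], [336, 214], [337, 140], [220, 141], [219, 146]]
[[463.7, 334.7], [452.9, 277.5], [464.3, 275.3], [463.7, 268.3], [571.1, 248.1], [582.5, 318.0], [476.6, 337.0], [474.6, 332.7]]
208 337
extents in -10.7 frame [392.69294292 349.71924502] [515.59329609 420.5842284 ] [460.88726017 385.77899556]
(272, 153, 15, 3) ((528.5357666015625, 319.0482177734375), (1.683994174003601, 11.813469886779785), 79.34225463867188)
```

View pics/w1z.png

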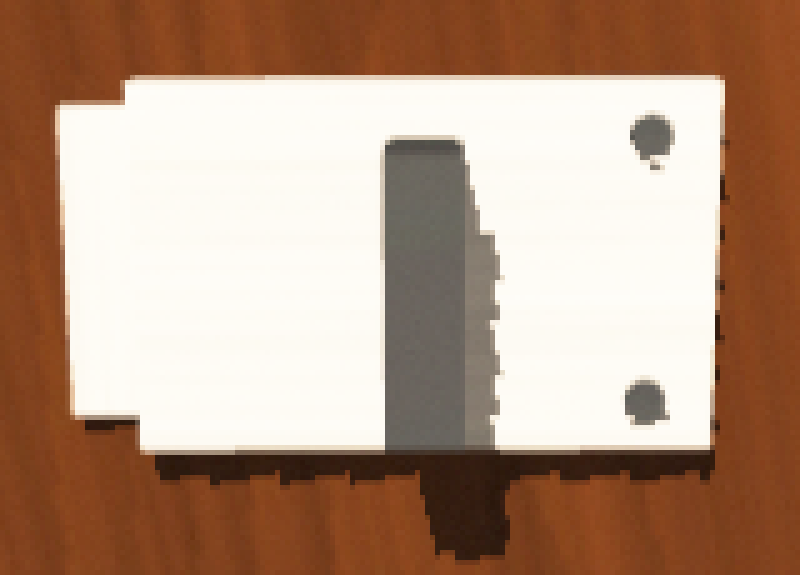

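```bash
python3 - <<'E'
from h import *
print(delta([576,-42,240],Rt(8.3)))
E
```

```text
(array([ 11.304,  -1.96 , -32.072]), array([ 3.0e-04, -3.3e-01, -2.0e-04]))
```

```bash
python3 -m jog '{"grip":[1,1,1,1,1,1,1,1],"linear":[[1.3,-1,-3.7],[2.6,-2,-7.4],[4,-2,-11.1],[5.4,-2,-14.8],[6.8,-2,-18.5],[8.1,-2,-22.2],[9.4,-2,-26],[10.5,-2,-29.8]],"dr":[[0,-0.05,0],[0,-0.1,0],[0,-0.15,0],[0,-0.2,0],[0,-0.25,0],[0,-0.3,0],[0,-0.33,0],[0,-0.33,0]]}' && python3 -m jog '{"grip":[1,1,1,1,1,1,1,1],"linear":[[0,0,-1.8],[0,0,-2.2],[0,0,-2.2],[0,0,-2.2],[0,0,-2.2],[0,0,-2.2],[0,0,-2.2],[0,0,-2.2]],"dr":[[0,0,0],[0,0,0],[0,0,0],[0,0,0],[0,0,0],[0,0,0],[0,0,0],[0,0,0]]}'
python3 - <<'E'
from h import *
c=cam('wrist'); cv2.imwrite('pics/w2.png',c['frame'][...,::-1])
np.savez('w2.npz',**c)
cv2.imwrite('pics/w2z.png',cv2.resize(c['frame'][20:280,130:430,::-1],None,fx=2.3,fy=2.3,interpolation=2))
E
```

```text
time_s: 2.35
position: [572.4, -19.2, 240.7]
tool_rot: [[0.989, 0.0, -0.149], [0.149, -0.0, 0.989], [0.0, -1.0, -0.0]]
wrist_force: [1.5, -0.5, -0.3]
opening: 1.001
time_s: 3.02
position: [575.6, -40.0, 240.8]
tool_rot: [[0.989, 0.001, -0.15], [0.15, -0.0, 0.989], [0.0, -1.0, -0.0]]
wrist_force: [0.6, -0.1, 0.5]
opening: 0.998
```

View pics/w2.png

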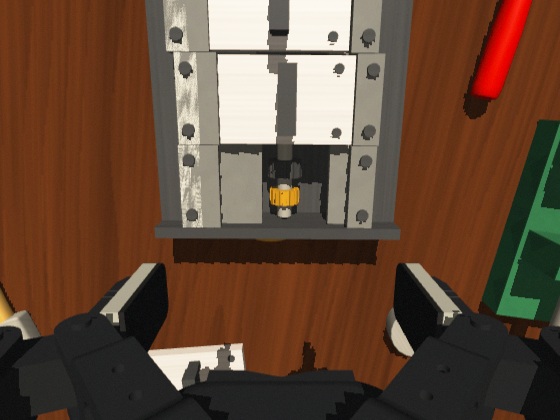

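View pics/w2z.png

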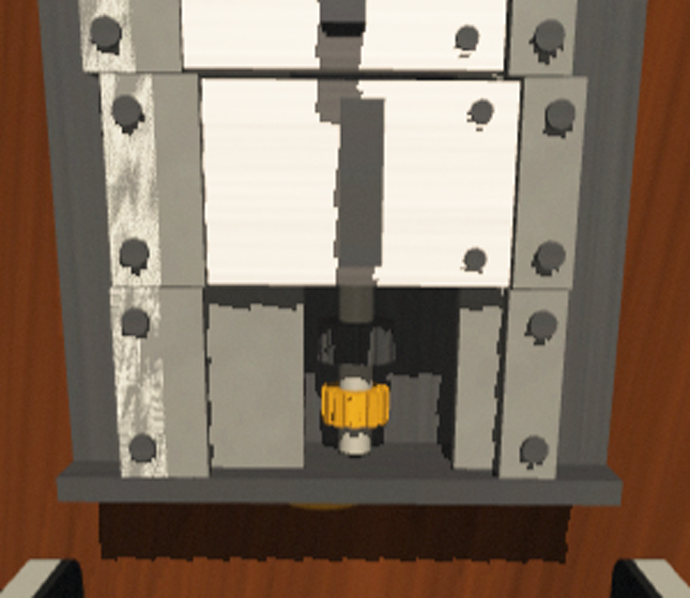

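```bash
python3 - <<'E'
from h import *
c=dict(np.load('w2.npz'))
yaw=8.55
R=Rr.from_euler('z',yaw,degrees=True).as_matrix()
g=lambda u,v,z: (ray(c,[130+u/2.3,20+v/2.3],z)@R)[0].round(1)
print('lip top/bot',g(207,300,63),g(209,465,63),'sill',g(509,300,62),g(501,465,62))
print('nbr low edge L,R',g(207,286,62),g(510,287,62),' upper edge',g(203,76,62),g(520,82,62))
print('nbr left x',g(203,100,62),g(207,270,62),'right',g(520,100,62),g(512,280,62))
print('cheek inner',g(230,467,62),g(450,469,62), 'seat ends z63',g(120,476,63),g(555,478,63),'seat boundary',g(115,288,63),g(570,289,63),'upper b',g(100,73,63),g(585,77,63))
print('cheek outer top',g(60,502,62),g(620,502,62))
# rot axes
for a,b in [((207,286),(510,287)),((203,76),(520,80))]:
    p=ray(c,[130+a[0]/2.3,20+a[1]/2.3],62)[0];q=ray(c,[130+b[0]/2.3,20+b[1]/2.3],62)[0]; print(np.degrees(np.arctan2(*(q-p)[[1,0]])))
s=env.state();print(np.degrees(np.arctan2(s['tool_rot'][1,0],s['tool_rot'][0,0])))
E
```

```text
lip top/bot [513.  -96.7  63. ] [ 511.2 -160.3   63. ] sill [624.3 -96.7  62. ] [ 624.4 -160.5   62. ]
nbr low edge L,R [513.1 -91.7  62. ] [624.4 -92.   62. ]  upper edge [514.6 -19.7  62. ] [624.4 -21.5  62. ]
nbr left x [514.2 -27.5  62. ] [513.3 -85.9  62. ] right [624.7 -27.3  62. ] [625.  -89.4  62. ]
cheek inner [ 519.2 -161.4   62. ] [ 604.6 -162.1   62. ] seat ends z63 [ 476.5 -164.8   63. ] [ 645.4 -165.4   63. ] seat boundary [479.5 -92.4  63. ] [646.3 -92.6  63. ] upper b [479.2 -18.9  63. ] [646.6 -20.   63. ]
cheek outer top [ 452.  -175.8   62. ] [ 671.8 -175.6   62. ]
8.429864691551625
7.954519661772273
8.59843611184387
```

```bash
python3 - <<'E'
from h import *
print(delta([524.3,293.0,100],Rt(-10.7)))
E
```

```text
(array([-0.097, 14.064, 33.725]), array([3.000e-04, 3.368e-01, 5.000e-04]))
```

```bash
python3 -m jog '{"grip":[1,1,1,1,1,1,1,1],"linear":[[0,0,4],[0,0,8],[0,0,12],[0,0,16],[0,0,20],[0,1,24],[0,3,27.8],[-0.1,6,30.8]],"dr":[[0,0.05,0],[0,0.1,0],[0,0.15,0],[0,0.2,0],[0,0.25,0],[0,0.3,0],[0,0.337,0],[0,0.337,0]]}'
python3 - <<'E'
from h import *
print(delta([524.3,293.0,17],Rt(-10.7)))
E
```

```text
time_s: 3.73
position: [529.6, 266.3, 183.6]
tool_rot: [[0.982, 0.005, 0.187], [-0.187, 0.002, 0.982], [0.004, -1.0, 0.003]]
wrist_force: [1.1, 0.6, -0.1]
opening: 0.999
(array([-1.1  , 16.658,  2.479]), array([-0.0029, -0.0018,  0.0044]))
```

```bash
python3 -m jog '{"grip":[1,1,1,1,1,1,1,1],"linear":[[-0.5,2,1.2],[-1.1,5,2.5],[-1.1,8,2.5],[-1.1,11,2.5],[-1.1,12,2.5],[-1.1,12,2.5],[-1.1,12,2.5],[-1.1,12,2.5]],"dr":[[0,0,0],[-0.003,-0.002,0.004],[-0.003,-0.002,0.004],[-0.003,-0.002,0.004],[-0.003,-0.002,0.004],[-0.003,-0.002,0.004],[-0.003,-0.002,0.004],[-0.003,-0.002,0.004]]}'
python3 - <<'E'
from h import *
print(delta([524.3,293.0,17],Rt(-10.7)))
c=cam('wrist'); cv2.imwrite('pics/w3.png',c['frame'][...,::-1])
E
```

```text
time_s: 4.4
position: [525.2, 293.5, 65.3]
tool_rot: [[0.983, 0.002, 0.186], [-0.186, 0.001, 0.983], [0.002, -1.0, 0.001]]
wrist_force: [0.8, -0.4, -0.1]
opening: 0.997
(array([-0.089,  4.827, -0.068]), array([-0.0012, -0.0001,  0.0022]))
```

View pics/w3.png

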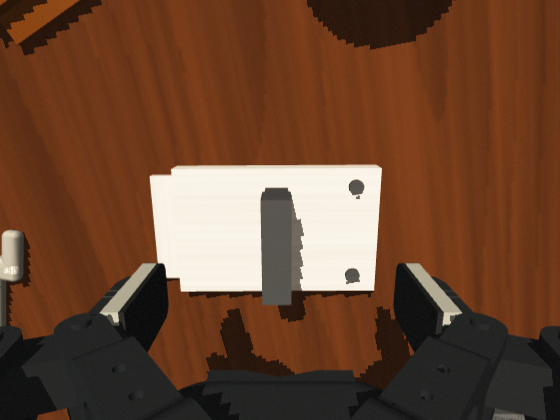

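```bash
python3 -m jog '{"grip":[1,1,1,1,1,1,1,1],"linear":[[-0.09,1.5,-0.07],[-0.09,3,-0.07],[-0.09,4,-0.07],[-0.09,4.5,-0.07],[-0.09,4.83,-0.07],[-0.09,4.83,-0.07],[-0.09,4.83,-0.07],[-0.09,4.83,-0.07]],"dr":[[0,0,0],[-0.001,0,0.002],[-0.001,0,0.002],[-0.001,0,0.002],[-0.001,0,0.002],[-0.001,0,0.002],[-0.001,0,0.002],[-0.001,0,0.002]]}' && python3 -m jog '{"grip":[-1,-1,-1,-1,-1,-1,-1,-1],"linear":[[0,0,0],[0,0,0],[0,0,0],[0,0,0],[0,0,0],[0,0,0],[0,0,0],[0,0,0]],"dr":[[0,0,0],[0,0,0],[0,0,0],[0,0,0],[0,0,0],[0,0,0],[0,0,0],[0,0,0]]}'
```

```text
time_s: 5.12
position: [524.8, 293.2, 17.8]
tool_rot: [[0.983, 0.001, 0.186], [-0.186, 0.001, 0.983], [0.001, -1.0, 0.001]]
wrist_force: [-0.3, 0.1, -0.3]
opening: 0.995
time_s: 5.78
position: [524.8, 293.2, 18.0]
tool_rot: [[0.983, 0.002, 0.186], [-0.186, 0.001, 0.983], [0.001, -1.0, 0.001]]
wrist_force: [-1.9, -0.1, 4.9]
opening: 0.152
```

```bash
python3 -m jog '{"grip":[-1,-1,-1,-1,-1,-1,-1,-1],"linear":[[0,-0.5,0],[0,-2,0],[0,-5,0],[0,-8,0],[0,-11,0],[0,-14,0],[0,-17,0],[0,-18,0]],"dr":[[0,0,0],[0,0,0],[0,0,0],[0,0,0],[0,0,0],[0,0,0],[0,0,0],[0,0,0]]}'
cat >> h.py <<'E'
YAW=8.5
RC=Rr.from_euler('z',YAW,degrees=True).as_matrix()
def tcp_for_tip(cx,cy,h,tilt,d=18.0):
    """tip bottom edge at case-rotated coords (cx,cy), height z=h"""
    R=Rt(YAW,tilt); return RC@np.array([cx,cy,h])-R@np.array([-69,d,0]),R
E
python3 - <<'E'
from h import *
print(env.state()['wrist_force'])
P,R=tcp_for_tip(568.2-45,-129,110,9); print(P,delta(P,R))
c=cam('wrist'); cv2.imwrite('pics/w4.png',c['frame'][...,::-1])
E
```

```text
time_s: 6.45
position: [525.9, 293.8, 202.3]
tool_rot: [[0.983, 0.006, 0.186], [-0.186, 0.003, 0.983], [0.005, -1.0, 0.004]]
wrist_force: [1.3, 0.3, -2.2]
opening: 0.15
[ 1.27069616  0.31135103 -2.19667731]
[601.13754388 -40.59208261 138.57236822] (array([ 13.571,   6.316, -31.481]), array([ 0.0233, -0.3348, -0.1498]))
```

View pics/w4.png

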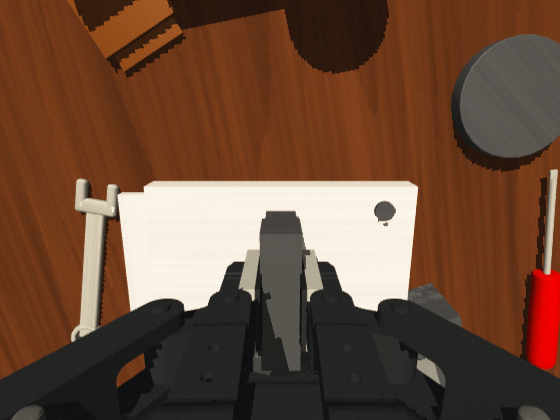

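```bash
python3 -m jog '{"grip":[-1,-1,-1,-1,-1,-1,-1,-1],"linear":[[1.5,0,-3.5],[3,0,-7],[4.7,0,-11],[6.4,0,-15],[8.1,0,-19],[9.8,0,-23],[11.5,0,-27],[13.1,0,-30.4]],"dr":[[0.003,-0.05,-0.02],[0.006,-0.1,-0.04],[0.01,-0.15,-0.06],[0.014,-0.2,-0.08],[0.018,-0.25,-0.11],[0.021,-0.3,-0.13],[0.023,-0.335,-0.15],[0.023,-0.335,-0.15]]}'
python3 - <<'E'
from h import *
P,R=tcp_for_tip(568.2-45,-129,110,9); print(P,delta(P,R))
E
```

```text
time_s: 7.17
position: [595.5, -26.3, 200.0]
tool_rot: [[0.977, 0.154, -0.15], [0.149, 0.024, 0.989], [0.156, -0.988, 0.0]]
wrist_force: [0.5, 0.9, -3.2]
opening: 0.152
[601.13754388 -40.59208261 138.57236822] (array([-0.618,  6.119, -1.495]), array([-0.0005,  0.0027, -0.0006]))
```

```bash
python3 -m jog '{"grip":[-1,-1,-1,-1,-1,-1,-1,-1],"linear":[[-0.2,1,-0.8],[-0.4,3,-1.5],[-0.6,5,-1.5],[-0.62,6.1,-1.5],[-0.62,6.1,-1.5],[-0.62,6.1,-1.5],[-0.62,6.1,-1.5],[-0.62,6.1,-1.5]],"dr":[[0,0.003,0],[0,0.003,0],[0,0.003,0],[0,0.003,0],[0,0.003,0],[0,0.003,0],[0,0.003,0],[0,0.003,0]]}'
python3 - <<'E'
from h import *
print(env.state()['wrist_force'])
P,R=tcp_for_tip(568.2-45,-129,80,9); print(P,delta(P,R))
for n in ['wrist','top','scene']:
    c=cam(n); cv2.imwrite(f'pics/{n}5.png',c['frame'][...,::-1]); np.savez(n+'5.npz',**c)
    if n=='scene': cv2.imwrite('pics/s5z.png',cv2.resize(c['frame'][180:340,150:310,::-1],None,fx=3.7,fy=3.7,interpolation=2))
E
```

```text
time_s: 7.83
position: [601.7, -40.3, 139.7]
tool_rot: [[0.977, 0.155, -0.148], [0.146, 0.023, 0.989], [0.157, -0.988, 0.0]]
wrist_force: [-0.3, 0.5, -3.1]
opening: 0.152
[-0.28503142  0.53984822 -3.06278123]
[601.13754388 -40.59208261 108.57236822] (array([-0.546,  3.066, -0.02 ]), array([-0.0002,  0.0004,  0.0008]))
```

View pics/wrist5.png

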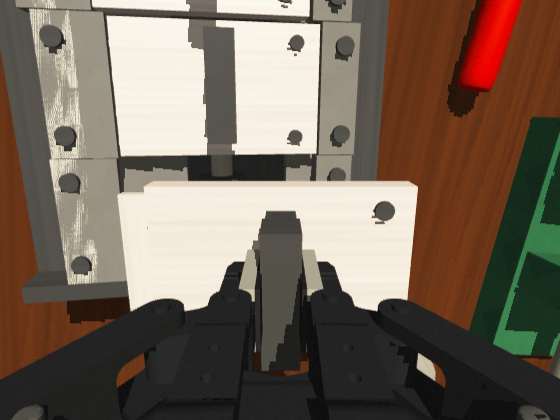

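View pics/s5z.png

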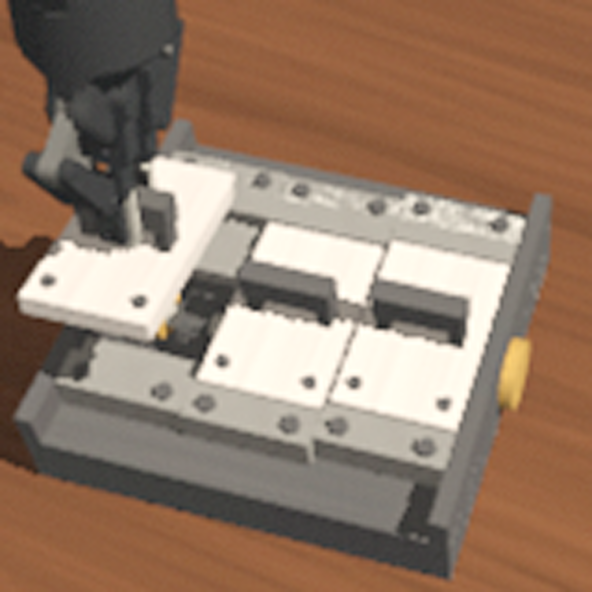

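```bash
python3 - <<'E'
from h import *
c=dict(np.load('wrist5.npz')); M=np.array(c['mount']); s=env.state(); print(s['position'])
def tp(u,v,y):
    d=M[:3,:3]@np.array([(u-c['cx'])/c['fx'],(v-c['cy'])/c['fy'],1]); t=(y-M[1,3])/d[1]; return (M[:3,3]+d*t).round(1)
f=c['frame'].astype(int).sum(2)
for u in (170,220,350,400): print(u,f[176:196,u])
for v in (182,188): print(v,tp(160,v,18),tp(405,v,18),tp(160,v,6),tp(405,v,6))
g=lambda u,v,z: (ray(c,[u,v],z)@RC)[0].round(1)
print('nbr',g(120,156.5,62),g(318,154.5,62),g(112,17,62),g(320,26,62), 'seat b',g(50,159,63),g(352,153,63),'lip',g(128,192,63), 'cheek outer',g(25,302,62),g(120,294,62))
for x in (-69,-55,55): print(px(c,(s['position']+np.array(s['tool_rot'])@np.array([x,18,0]))))
E
```

```text
[601.50954353 -40.47005382 139.60915463]
170 [430 426 428 425 458 587 626 633 629 626 661 698 709 709 713 714 711 706
 702 702]
220 [153  91  78  86 175 532 627 631 630 627 662 698 706 710 711 710 709 708
 701 703]
350 [375 379 376 352 371 565 630 633 632 632 663 700 709 704 710 710 706 708
 705 709]
400 [179 182 182 182 262 548 636 632 634 632 667 698 709 707 708 708 707 707
 706 708]
182 [-51.4  18.   33. ] [55.1 18.  33. ] [-47.6   6.   35.4] [51.   6.  35.3]
188 [-51.7  18.   30.3] [55.3 18.  30.3] [-47.8   6.   32.9] [51.2  6.  32.9]
nbr [512.9 -90.8  62. ] [625.1 -91.9  62. ] [516.4 -20.6  62. ] [624.3 -21.5  62. ] seat b [477.6 -91.3  63. ] [645.9 -91.2  63. ] lip [ 515.4 -110.7   63. ] cheek outer [ 451.7 -174.4   62. ] [ 504.4 -173.6   62. ]
[[127.1706917  253.09264672]]
[[157.78694981 253.09545196]]
[[398.22768829 253.1174825 ]]
```

```bash
python3 - <<'E'
from h import *
s=env.state(); print(s['position']@RC)
P,R=tcp_for_tip(568.2-45,-127,70,9); print(P,delta(P,R))
E
```

```text
[ 588.9206257  -128.93429663  139.60915463]
[600.84192506 -38.61405089  98.57236822] (array([-0.683,  4.047,  0.193]), array([-0.0001,  0.0001,  0.0007]))
```

```bash
python3 -m jog '{"grip":[-1,-1,-1,-1,-1,-1,-1,-1],"linear":[[-0.2,1,0.19],[-0.4,2,0.19],[-0.6,3,0.19],[-0.68,3.8,0.19],[-0.68,4.05,0.19],[-0.68,4.05,0.19],[-0.68,4.05,0.19],[-0.68,4.05,0.19]],"dr":[[0,0,0],[0,0,0],[0,0,0],[0,0,0],[0,0,0],[0,0,0],[0,0,0],[0,0,0]]}'
python3 - <<'E'
from h import *
s=env.state();print(s['wrist_force'],s['position']@RC)
P,R=tcp_for_tip(568.2-45,-127,55,9); print(P,delta(P,R))
for n in ['wrist']:
    c=cam(n); cv2.imwrite(f'pics/{n}6.png',c['frame'][...,::-1]); np.savez(n+'6.npz',**c)
E
```

```text
time_s: 8.65
position: [601.1, -38.7, 98.8]
tool_rot: [[0.977, 0.156, -0.148], [0.146, 0.023, 0.989], [0.157, -0.988, 0.0]]
wrist_force: [0.4, 0.0, -2.9]
opening: 0.152
[ 0.44186423  0.03122095 -2.92982827] [ 588.81459415 -127.13835192   98.75034817]
[600.84192506 -38.61405089  83.57236822] (array([-0.267,  1.494,  0.014]), array([-0.    ,  0.0001,  0.001 ]))
```

View pics/wrist6.png

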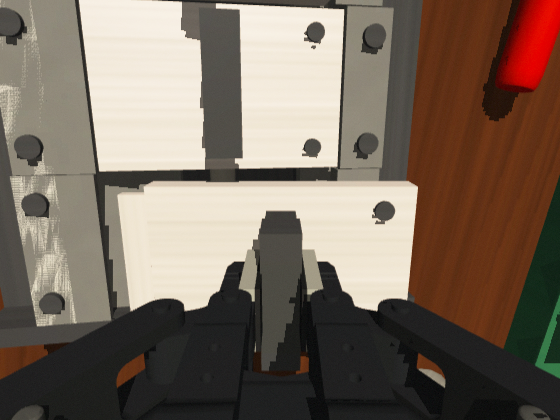

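```bash
python3 - <<'E'
from h import *
c=dict(np.load('wrist6.npz')); M=np.array(c['mount']); s=env.state()
g=lambda u,v,z: (ray(c,[u,v],z)@RC)[0].round(1)
f=c['frame'].astype(int).sum(2)
def edge(col,a,b,thr):
    v=f[a:b,col]; 
    for i in range(len(v)-1,0,-1):
        if v[i]<thr<=v[i-1]: return a+i-1+(v[i-1]-thr)/(v[i-1]-v[i])
E=[]
for u in (110,130,150,170,190,260,280,300,320,335):
    e=edge(u,150,179,400)
    if e: p=g(u,e+0.0,62); E.append(p); print(u,round(e,1),p)
print('seatb',g(10,176,63),g(60,175,63),g(345,170,63),g(375,169,63))
print('lip',[g(u,v,63) for u,v in((99,190),(106,290))],'nbrL',g(84,60,62),g(95,160,62),'nbrR',g(343,60,62),g(340,160,62),'sill in',g(338,177,62))
d=lambda v,y:(M[:3,3]+(lambda d:d*(y-M[1,3])/d[1])(M[:3,:3]@np.array([0,(v-c['cy'])/c['fy'],1])))[2]
print(d(180.7,18),d(186,6)); print((s['position']@RC))
E
```

```text
110 170.9 [517.9 -90.5  62. ]
130 170.6 [526.5 -90.6  62. ]
150 170.2 [535.2 -90.6  62. ]
170 169.6 [544.  -90.6  62. ]
190 169.3 [553.  -90.6  62. ]
260 167.8 [585.7 -90.8  62. ]
280 167.5 [595.4 -90.9  62. ]
300 167.2 [605.2 -91.   62. ]
320 166.9 [615.2 -91.1  62. ]
335 166.8 [622.8 -91.2  62. ]
seatb [477.1 -91.5  63. ] [497.2 -91.6  63. ] [627.7 -92.8  63. ] [643.3 -92.7  63. ]
lip [array([512.5, -98.9,  63. ]), array([ 509.9, -148.3,   63. ])] nbrL [512.8 -43.7  62. ] [512.1 -85.4  62. ] nbrR [624.8 -41.8  62. ] [625.3 -87.9  62. ] sill in [624.6 -96.4  62. ]
33.551203958656274 33.70666921155117
[ 588.88159985 -127.1452232    98.91476671]
```

```bash
python3 -m jog '{"grip":[-1,-1,-1,-1,-1,-1,-1,-1],"linear":[[-0.1,0.5,0],[-0.2,1,0],[-0.27,1.4,0],[-0.28,1.5,0],[-0.28,1.55,0],[-0.29,1.6,0],[-0.29,1.6,0],[-0.29,1.6,0]],"dr":[[0,0.002,0],[0,0.002,0],[0,0.002,0],[0,0.002,0],[0,0.002,0],[0,0.002,0],[0,0.002,0],[0,0.002,0]]}'
cat >> h.py <<'E'
def rep():
    s=env.state(); R=np.array(s['tool_rot']); t=RC.T@(s['position']+R@np.array([-69,18.,0]))
    print('t',round(s['time_s'],2),'F(case)',(RC.T@s['wrist_force']).round(1),'T',(RC.T@s['torque']).round(2),'TCPc',(RC.T@s['position']).round(1),'tip',t.round(1),'tilt',round(np.degrees(np.arcsin(R[2,0])),2),'yaw',round(np.degrees(np.arctan2(R[1,0],R[0,0])),2),'op',round(s['opening'],3))
    # tool-axis cm for case-frame mm shifts
    print('1mm case x,y,z -> tool cm',((R.T@RC)/10).T.round(4).tolist())
E
python3 -c "
from h import *
rep()"
```

```text
time_s: 9.37
position: [601.0, -38.8, 82.8]
tool_rot: [[0.977, 0.156, -0.146], [0.144, 0.023, 0.989], [0.158, -0.987, 0.0]]
wrist_force: [-0.3, 1.0, -2.2]
opening: 0.152
t 9.37 F(case) [-0.1  1.  -2.2] T [-0.03  0.17  0.03] TCPc [ 588.6 -127.2   82.8] tip [ 523.4 -127.    54.1] tilt 9.09 yaw 8.39 op 0.152
1mm case x,y,z -> tool cm [[0.0987, 0.0158, 0.0002], [-0.0002, -0.0, 0.1], [0.0158, -0.0987, 0.0]]
```

```bash
python3 -m jog '{"grip":[-1,-1,-1,-1,-1,-1,-1,-1],"linear":[[-0.01,0.05,0],[-0.02,0.1,0],[-0.03,0.15,0],[-0.03,0.2,0],[-0.04,0.25,0],[-0.05,0.3,0],[-0.05,0.3,0],[-0.05,0.3,0]],"dr":[[0,0,0],[0,0,0],[0,0,0],[0,0,0],[0,0,0],[0,0,0],[0,0,0],[0,0,0]]}'
python3 -c "
from h import *
rep()"
```

```text
time_s: 10.03
position: [600.9, -38.8, 79.7]
tool_rot: [[0.977, 0.156, -0.146], [0.144, 0.023, 0.989], [0.158, -0.987, 0.0]]
wrist_force: [-0.4, 0.4, -2.7]
opening: 0.15
t 10.03 F(case) [-0.3  0.4 -2.7] T [-0.01  0.16 -0.01] TCPc [ 588.6 -127.2   79.7] tip [ 523.3 -127.1   51. ] tilt 9.08 yaw 8.39 op 0.15
1mm case x,y,z -> tool cm [[0.0987, 0.0158, 0.0002], [-0.0002, -0.0, 0.1], [0.0158, -0.0987, 0.0]]
```

```bash
python3 -m jog '{"grip":[-1,-1,-1,-1,-1,-1,-1,-1],"linear":[[0,0.02,0],[-0.01,0.04,0],[-0.01,0.06,0],[-0.01,0.08,0],[-0.02,0.1,0],[-0.02,0.12,0],[-0.02,0.12,0],[-0.02,0.12,0]],"dr":[[0,0,0],[0,0,0],[0,0,0],[0,0,0],[0,0,0],[0,0,0],[0,0,0],[0,0,0]]}'
python3 -c "
from h import *
rep()"
```

```text
time_s: 10.7
position: [600.9, -38.8, 78.5]
tool_rot: [[0.977, 0.156, -0.146], [0.144, 0.023, 0.989], [0.158, -0.987, 0.0]]
wrist_force: [0.9, -0.6, -2.9]
opening: 0.151
t 10.7 F(case) [ 0.8 -0.7 -2.9] T [-0.06  0.16  0.02] TCPc [ 588.6 -127.2   78.5] tip [ 523.3 -127.    49.8] tilt 9.08 yaw 8.39 op 0.151
1mm case x,y,z -> tool cm [[0.0987, 0.0158, 0.0002], [-0.0002, -0.0, 0.1], [0.0158, -0.0987, 0.0]]
```

```bash
python3 -m jog '{"grip":[-1,-1,-1,-1,-1,-1,-1,-1],"linear":[[0,0.02,0],[-0.01,0.04,0],[-0.01,0.06,0],[-0.01,0.08,0],[-0.02,0.1,0],[-0.02,0.1,0],[-0.02,0.1,0],[-0.02,0.1,0]],"dr":[[0,0,0],[0,0,0],[0,0,0],[0,0,0],[0,0,0],[0,0,0],[0,0,0],[0,0,0]]}'
python3 -c "
from h import *
rep()"
```

```text
time_s: 11.37
position: [601.3, -38.8, 77.7]
tool_rot: [[0.977, 0.157, -0.146], [0.144, 0.023, 0.989], [0.159, -0.987, 0.0]]
wrist_force: [1.0, 1.4, 5.3]
opening: 0.155
t 11.37 F(case) [1.2 1.2 5.3] T [ 0.15  0.18 -0.03] TCPc [ 589.  -127.3   77.7] tip [ 523.7 -127.1   49. ] tilt 9.13 yaw 8.39 op 0.155
1mm case x,y,z -> tool cm [[0.0987, 0.0159, 0.0002], [-0.0002, -0.0, 0.1], [0.0159, -0.0987, 0.0]]
```

```bash
python3 -m jog '{"grip":[-1,-1,-1,-1,-1,-1,-1,-1],"linear":[[0.01,-0.07,0],[-0.19,-0.1,0],[-0.39,-0.13,0],[-0.59,-0.165,0],[-0.79,-0.195,0],[-0.99,-0.23,0],[-1.18,-0.26,0],[-1.18,-0.26,0]],"dr":[[0,0,0],[0,0,0],[0,0,0],[0,0,0],[0,0,0],[0,0,0],[0,0,0],[0,0,0]]}'
python3 -c "
from h import *
rep()"
```

```text
time_s: 12.03
position: [588.7, -40.6, 78.3]
tool_rot: [[0.977, 0.156, -0.146], [0.144, 0.023, 0.989], [0.158, -0.987, 0.0]]
wrist_force: [-0.9, -0.1, -1.8]
opening: 0.154
t 12.03 F(case) [-0.9  0.  -1.8] T [-0.07  0.44  0.06] TCPc [ 576.3 -127.2   78.3] tip [ 511.  -127.    49.7] tilt 9.09 yaw 8.39 op 0.154
1mm case x,y,z -> tool cm [[0.0987, 0.0158, 0.0002], [-0.0002, -0.0, 0.1], [0.0158, -0.0987, 0.0]]
```

```bash
python3 -m jog '{"grip":[-1,-1,-1,-1,-1,-1,-1,-1],"linear":[[-0.1,-0.016,0],[-0.2,-0.032,0],[-0.3,-0.048,0],[-0.4,-0.063,0],[-0.5,-0.08,0],[-0.6,-0.095,0],[-0.7,-0.11,0],[-0.7,-0.11,0]],"dr":[[0,0,0],[0,0,0],[0,0,0],[0,0,0],[0,0,0],[0,0,0],[0,0,0],[0,0,0]]}'
python3 -c "
from h import *
rep()"
```

```text
time_s: 12.7
position: [581.5, -41.6, 78.3]
tool_rot: [[0.977, 0.156, -0.146], [0.144, 0.023, 0.989], [0.158, -0.987, 0.0]]
wrist_force: [0.7, -0.3, -0.7]
opening: 0.153
t 12.7 F(case) [ 0.7 -0.4 -0.7] T [-0.05  0.17  0.02] TCPc [ 568.9 -127.1   78.3] tip [ 503.7 -127.    49.6] tilt 9.08 yaw 8.39 op 0.153
1mm case x,y,z -> tool cm [[0.0987, 0.0158, 0.0002], [-0.0002, -0.0, 0.1], [0.0158, -0.0987, 0.0]]
```

```bash
python3 -m jog '{"grip":[-1,-1,-1,-1,-1,-1,-1,-1],"linear":[[-0.05,-0.01,0],[-0.1,-0.02,0],[-0.15,-0.026,0],[-0.2,-0.034,0],[-0.25,-0.042,0],[-0.3,-0.05,0],[-0.3,-0.05,0],[-0.3,-0.05,0]],"dr":[[0,0,0],[0,0,0],[0,0,0],[0,0,0],[0,0,0],[0,0,0],[0,0,0],[0,0,0]]}'
python3 -c "
from h import *
rep()"
```

```text
time_s: 13.37
position: [578.4, -42.1, 78.3]
tool_rot: [[0.977, 0.156, -0.146], [0.144, 0.023, 0.989], [0.158, -0.987, 0.0]]
wrist_force: [0.8, -0.8, -0.6]
opening: 0.155
t 13.37 F(case) [ 0.6 -0.9 -0.6] T [-0.03  0.12  0.01] TCPc [ 565.8 -127.1   78.3] tip [ 500.5 -127.    49.6] tilt 9.07 yaw 8.39 op 0.155
1mm case x,y,z -> tool cm [[0.0987, 0.0158, 0.0002], [-0.0002, -0.0, 0.1], [0.0158, -0.0987, 0.0]]
```

```bash
python3 -m jog '{"grip":[-1,-1,-1,-1,-1,-1,-1,-1],"linear":[[-0.03,-0.005,0],[-0.06,-0.01,0],[-0.09,-0.015,0],[-0.12,-0.02,0],[-0.15,-0.025,0],[-0.15,-0.025,0],[-0.15,-0.025,0],[-0.15,-0.025,0]],"dr":[[0,0,0],[0,0,0],[0,0,0],[0,0,0],[0,0,0],[0,0,0],[0,0,0],[0,0,0]]}'
python3 -c "
from h import *
rep()"
```

```text
time_s: 14.03
position: [576.8, -42.3, 78.3]
tool_rot: [[0.977, 0.156, -0.146], [0.144, 0.023, 0.989], [0.158, -0.988, 0.0]]
wrist_force: [1.2, -0.4, -0.4]
opening: 0.153
t 14.03 F(case) [ 1.1 -0.6 -0.4] T [-0.01  0.11  0.06] TCPc [ 564.2 -127.1   78.3] tip [ 498.9 -127.    49.6] tilt 9.06 yaw 8.39 op 0.153
1mm case x,y,z -> tool cm [[0.0988, 0.0158, 0.0002], [-0.0002, 0.0, 0.1], [0.0158, -0.0988, 0.0]]
```

```bash
python3 -m jog '{"grip":[-1,-1,-1,-1,-1,-1,-1,-1],"linear":[[-0.03,-0.005,0],[-0.06,-0.01,0],[-0.09,-0.015,0],[-0.12,-0.02,0],[-0.15,-0.025,0],[-0.15,-0.025,0],[-0.15,-0.025,0],[-0.15,-0.025,0]],"dr":[[0,0,0],[0,0,0],[0,0,0],[0,0,0],[0,0,0],[0,0,0],[0,0,0],[0,0,0]]}'
python3 - <<'E'
from h import *
rep()
for n in ['wrist','scene']:
    c=cam(n); cv2.imwrite(f'pics/{n}7.png',c['frame'][...,::-1]); np.savez(n+'7.npz',**c)
cv2.imwrite('pics/s7z.png',cv2.resize(c['frame'][180:340,150:310,::-1],None,fx=3.7,fy=3.7,interpolation=2))
E
```

```text
time_s: 14.7
position: [575.9, -42.6, 78.5]
tool_rot: [[0.977, 0.157, -0.146], [0.144, 0.023, 0.989], [0.159, -0.987, -0.0]]
wrist_force: [4.1, 2.2, -1.0]
opening: 0.151
t 14.7 F(case) [ 4.4  1.5 -1. ] T [ 0.1  -0.72 -0.1 ] TCPc [ 563.3 -127.2   78.5] tip [ 498.  -127.1   49.8] tilt 9.13 yaw 8.39 op 0.151
1mm case x,y,z -> tool cm [[0.0987, 0.0159, 0.0002], [-0.0002, -0.0, 0.1], [0.0159, -0.0987, -0.0]]
```

View pics/wrist7.png

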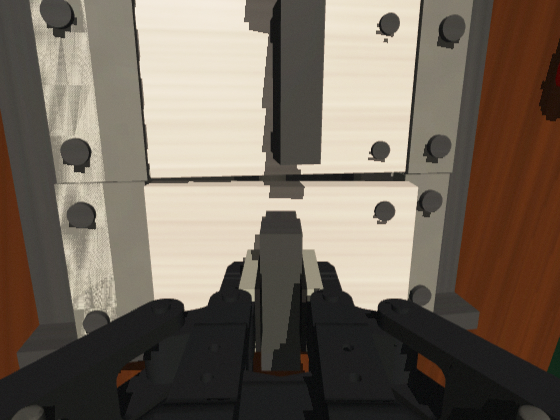

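View pics/s7z.png

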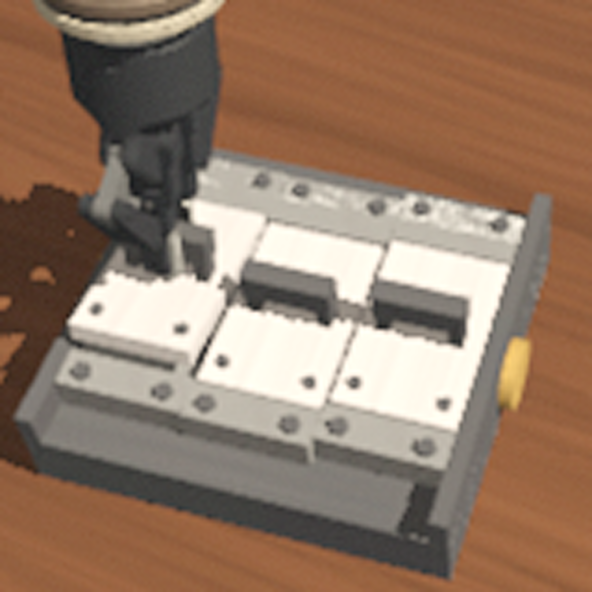

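```bash
python3 - <<'E'
from h import *
import h
h.YAW=8.4
for t,x,z in [(6.5,497.8,49.6),(4,497.5,49.5),(2,497.2,49.4),(0,497.0,49.3)]:
    R=h.Rt(8.4,t); P=RC@np.array([x,-127.35,z])-R@np.array([-69,18,0]); print(t,delta(P,R))
E
```

```text
6.5 (array([ 0.043,  0.337, -0.021]), array([ 0.0001, -0.0003,  0.046 ]))
4 (array([ 0.069,  0.648, -0.021]), array([ 0.0001, -0.0003,  0.0897]))
2 (array([ 0.075,  0.899, -0.021]), array([ 1.000e-04, -3.000e-04,  1.246e-01]))
0 (array([ 0.082,  1.154, -0.021]), array([ 1.000e-04, -3.000e-04,  1.595e-01]))
```

```bash
python3 -m jog '{"grip":[-1,-1,-1,-1,-1,-1,-1,-1],"linear":[[0.015,0.08,-0.01],[0.025,0.165,-0.02],[0.035,0.25,-0.02],[0.043,0.337,-0.02],[0.055,0.44,-0.02],[0.06,0.54,-0.02],[0.069,0.648,-0.02],[0.069,0.648,-0.02]],"dr":[[0,0,0.0115],[0,0,0.023],[0,0,0.0345],[0,0,0.046],[0,0,0.06],[0,0,0.075],[0,0,0.09],[0,0,0.09]]}'
python3 - <<'E'
from h import *
rep()
import h
for t,x,z in [(4,497.5,49.5),(2,497.2,49.4),(0,497.0,49.3)]:
    R=h.Rt(8.4,t); P=RC@np.array([x,-127.35,z])-R@np.array([-69,18,0]); print(t,delta(P,R))
E
```

```text
time_s: 15.47
position: [577.9, -42.5, 72.0]
tool_rot: [[0.987, 0.067, -0.146], [0.146, 0.01, 0.989], [0.068, -0.998, -0.0]]
wrist_force: [1.0, -0.0, 2.6]
opening: 0.153
t 15.47 F(case) [ 1.  -0.2  2.6] T [-0.02  0.02  0.02] TCPc [ 565.3 -127.4   72. ] tip [ 497.6 -127.3   49.4] tilt 3.88 yaw 8.4 op 0.153
1mm case x,y,z -> tool cm [[0.0998, 0.0068, 0.0002], [-0.0002, -0.0, 0.1], [0.0068, -0.0998, -0.0]]
4 (array([-0.018, -0.029, -0.005]), array([ 0.    ,  0.0001, -0.0021]))
2 (array([ 0.011,  0.221, -0.005]), array([0.    , 0.0001, 0.0328]))
0 (array([ 0.041,  0.473, -0.005]), array([0.    , 0.0001, 0.0677]))
```

```bash
python3 -m jog '{"grip":[-1,-1,-1,-1,-1,-1,-1,-1],"linear":[[0,0.05,0],[0.005,0.1,0],[0.008,0.16,0],[0.011,0.21,0],[0.018,0.27,0],[0.023,0.33,0],[0.023,0.33,0],[0.023,0.33,0]],"dr":[[0,0,0.008],[0,0,0.016],[0,0,0.024],[0,0,0.033],[0,0,0.041],[0,0,0.05],[0,0,0.05],[0,0,0.05]]}'
python3 - <<'E'
from h import *
rep()
import h
for t,x,z in [(0.5,497.1,49.3),(0,497.,49.1)]:
    R=h.Rt(8.4,t); P=RC@np.array([x,-127.35,z])-R@np.array([-69,18,0]); print(t,delta(P,R))
E
```

```text
time_s: 16.13
position: [578.4, -42.4, 68.7]
tool_rot: [[0.989, 0.017, -0.146], [0.146, 0.003, 0.989], [0.018, -1.0, -0.0]]
wrist_force: [2.9, 0.3, 1.4]
opening: 0.154
t 16.13 F(case) [ 2.9 -0.1  1.4] T [-0.05 -0.14 -0.01] TCPc [ 565.8 -127.4   68.7] tip [ 497.1 -127.3   49.4] tilt 1.01 yaw 8.41 op 0.154
1mm case x,y,z -> tool cm [[0.1, 0.0018, 0.0002], [-0.0002, -0.0, 0.1], [0.0018, -0.1, -0.0]]
0.5 (array([ 0.013,  0.076, -0.002]), array([0.    , 0.0001, 0.0089]))
0 (array([ 0.018,  0.156, -0.002]), array([0.0001, 0.0001, 0.0176]))
```

```bash
python3 -m jog '{"grip":[-1,-1,-1,-1,-1,-1,-1,-1],"linear":[[0.02,0.03,0],[0.03,0.06,0],[0.035,0.09,0],[0.04,0.12,0],[0.04,0.14,0],[0.04,0.15,0],[0.04,0.15,0],[0.04,0.15,0]],"dr":[[0,0,0.004],[0,0,0.008],[0,0,0.012],[0,0,0.016],[0,0,0.0176],[0,0,0.0176],[0,0,0.0176],[0,0,0.0176]]}'
python3 - <<'E'
from h import *
rep()
for n in ['wrist','scene']:
    c=cam(n); cv2.imwrite(f'pics/{n}8.png',c['frame'][...,::-1]); np.savez(n+'8.npz',**c)
cv2.imwrite('pics/s8z.png',cv2.resize(c['frame'][180:340,150:310,::-1],None,fx=3.7,fy=3.7,interpolation=2))
E
```

```text
time_s: 16.8
position: [578.5, -42.4, 67.9]
tool_rot: [[0.989, -0.0, -0.146], [0.146, -0.0, 0.989], [-0.0, -1.0, -0.0]]
wrist_force: [-5.7, -0.6, 18.8]
opening: 0.151
t 16.8 F(case) [-5.7  0.3 18.8] T [0.1  0.73 0.04] TCPc [ 565.9 -127.4   67.9] tip [ 496.9 -127.3   49.9] tilt -0.02 yaw 8.41 op 0.151
1mm case x,y,z -> tool cm [[0.1, -0.0, 0.0002], [-0.0002, -0.0, 0.1], [-0.0, -0.1, -0.0]]
```

View pics/wrist8.png

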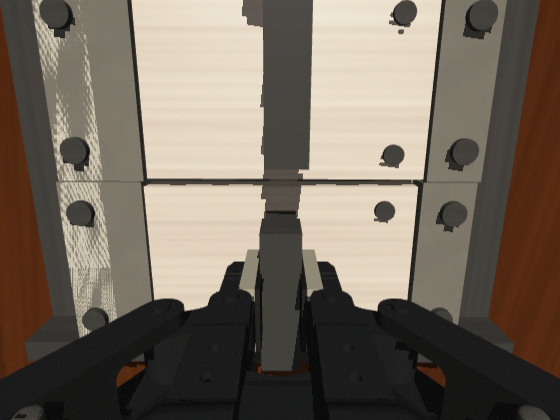

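View pics/s8z.png

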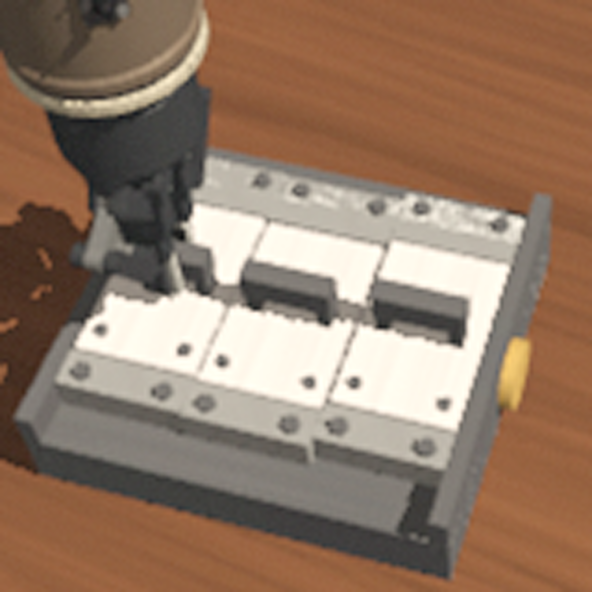

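```bash
python3 -m jog '{"grip":[-1,-1,-1,-1,-1,-1,-1,-1],"linear":[[0,0,0],[0,0,0],[0,0,0],[0,0,0],[0,0,0],[0,0,0],[0,0,0],[0,0,0]],"dr":[[0,0,0],[0,0,0],[0,0,0],[0,0,0],[0,0,0],[0,0,0],[0,0,0],[0,0,0]]}'
python3 -c "
from h import *
rep()"
```

```text
time_s: 17.57
position: [578.0, -42.4, 67.9]
tool_rot: [[0.989, -0.001, -0.146], [0.146, -0.0, 0.989], [-0.001, -1.0, 0.0]]
wrist_force: [-3.5, -0.9, 8.1]
opening: 0.155
t 17.57 F(case) [-3.6 -0.4  8.1] T [ 0.05  0.41 -0.03] TCPc [ 565.4 -127.3   67.9] tip [ 496.4 -127.2   50. ] tilt -0.08 yaw 8.41 op 0.155
1mm case x,y,z -> tool cm [[0.1, -0.0001, 0.0002], [-0.0002, 0.0, 0.1], [-0.0001, -0.1, 0.0]]
```

```bash
python3 -m jog '{"grip":[-0.8,-0.6,-0.4,-0.2,0,0.2,0.2,0.2],"linear":[[0,0,0],[0,0,0],[0,0,0],[0,0,0],[0,0,0],[0,0,0],[0,0,0],[0,0,0]],"dr":[[0,0,0],[0,0,0],[0,0,0],[0,0,0],[0,0,0],[0,0,0],[0,0,0],[0,0,0]]}'
python3 - <<'E'
from h import *
rep()
c=cam('wrist'); cv2.imwrite('pics/w9.png',c['frame'][...,::-1])
E
```

```text
time_s: 18.23
position: [578.0, -42.4, 67.9]
tool_rot: [[0.989, -0.001, -0.146], [0.146, -0.0, 0.989], [-0.001, -1.0, 0.0]]
wrist_force: [0.8, 0.2, 0.3]
opening: 0.601
t 18.23 F(case) [0.8 0.  0.3] T [0.01 0.01 0.01] TCPc [ 565.4 -127.4   67.9] tip [ 496.4 -127.3   50. ] tilt -0.08 yaw 8.41 op 0.601
1mm case x,y,z -> tool cm [[0.1, -0.0001, 0.0002], [-0.0002, 0.0, 0.1], [-0.0001, -0.1, 0.0]]
```

View pics/w9.png

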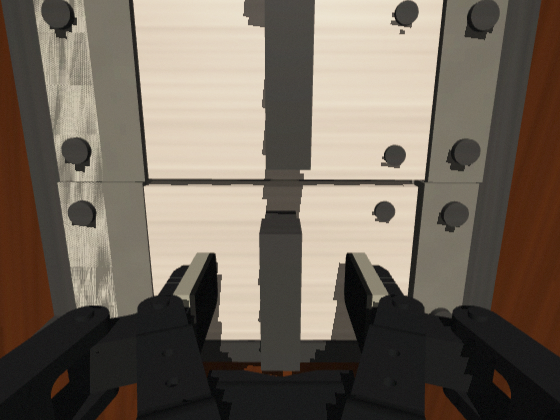

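Released cleanly, with no force on the wrist. Retreating straight up.

```bash
python3 -m jog '{"grip":[0.2,0.2,0.2,0.2,0.2,0.2,0.2,0.2],"linear":[[0,-0.5,0],[0,-2,0],[0,-4,0],[0,-7,0],[0,-10,0],[0,-13,0],[0,-16,0],[0,-17,0]],"dr":[[0,0,0],[0,0,0],[0,0,0],[0,0,0],[0,0,0],[0,0,0],[0,0,0],[0,0,0]]}'
python3 - <<'E'
from h import *
rep()
c=cam('wrist'); cv2.imwrite('pics/w10.png',c['frame'][...,::-1]); np.savez('w10.npz',**c)
cv2.imwrite('pics/w10z.png',cv2.resize(c['frame'][20:280,130:430,::-1],None,fx=2.3,fy=2.3,interpolation=2))
c=cam('scene'); cv2.imwrite('pics/s10z.png',cv2.resize(c['frame'][180:340,150:310,::-1],None,fx=3.7,fy=3.7,interpolation=2))
E
```

```text
time_s: 18.95
position: [579.9, -42.6, 242.7]
tool_rot: [[0.989, 0.004, -0.146], [0.146, -0.001, 0.989], [0.004, -1.0, -0.001]]
wrist_force: [1.0, 0.6, 1.0]
opening: 0.601
t 18.95 F(case) [1.1 0.5 1. ] T [ 0.03 -0.   -0.  ] TCPc [ 567.2 -127.8  242.7] tip [ 498.3 -127.7  224.4] tilt 0.22 yaw 8.41 op 0.601
1mm case x,y,z -> tool cm [[0.1, 0.0004, 0.0002], [-0.0002, -0.0001, 0.1], [0.0004, -0.1, -0.0001]]
```

View pics/w10z.png

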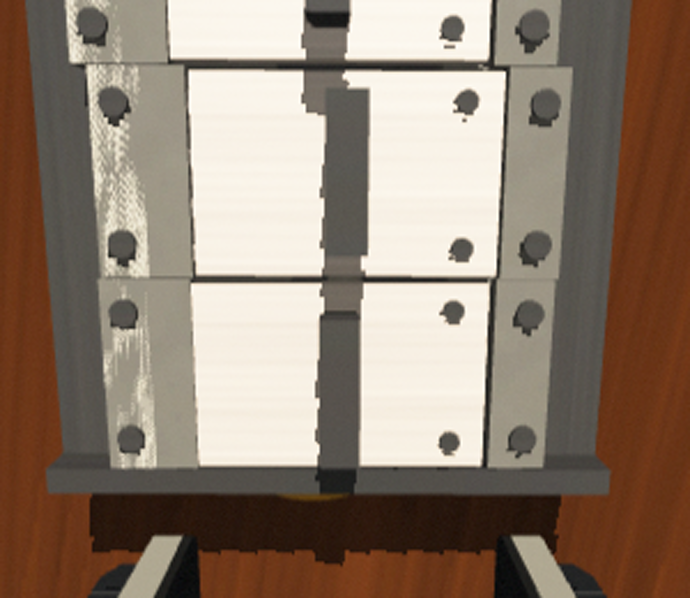

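View pics/s10z.png

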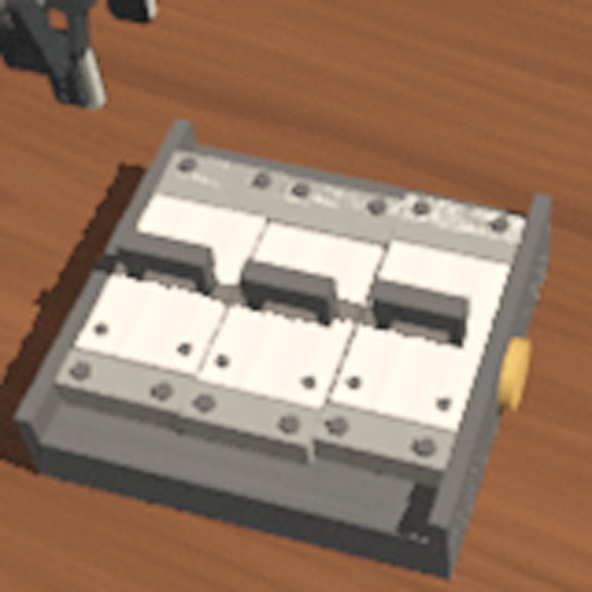

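```bash
python3 -m jog '{"grip":[0.2,0.2,0.2,0.2,0.2,0.2,0.2,0.2],"linear":[[0,0,0],[0,0,0],[0,0,0],[0,0,0],[0,0,0],[0,0,0],[0,0,0],[0,0,0]],"dr":[[0,0,0],[0,0,0],[0,0,0],[0,0,0],[0,0,0],[0,0,0],[0,0,0],[0,0,0]]}'; python3 -c "
from station import env
print(env.sign_off())"
```

```text
time_s: 19.72
position: [579.4, -42.5, 240.4]
tool_rot: [[0.989, 0.003, -0.146], [0.146, -0.001, 0.989], [0.003, -1.0, -0.001]]
wrist_force: [0.5, -0.3, 0.2]
opening: 0.599
the job is handed in; nothing more can be done
None
```

The open bay is closed: the tongued cover sits flat in it, and I handed the job in at about 20 s.

- **What I did:** I took the tongued cover from the left of the case and tilted it about 9° tongue-down. I touched the groove floor at about 8 N, then slid it under the lip until it stopped at about 4 N. Then I lowered it flat, and opened the gripper only once it was level.
- **Forces:** the highest reading was about 19 N, while pressing the cover flat. It had eased to 8 N before I let go, and was close to zero afterwards.
- **Last checks:** before release the cover was within 0.1° of level, with its underside at about 50 mm, the fitted height. After release, the last pictures show it flush with its neighbours, against the lip, with a small gap at the sill. The two fitted covers look undisturbed, I went nowhere near the blank, and the arm is clear of everything.
- **What disagreed:** the stop came about 2 mm further in x than the camera predicted, and the floor about 1 mm lower. I put both down to calibration and grip offset and went by feel.

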